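# Reset the microscope lamp controller under its dust cover

### The arm

A 6-joint arm with a two-finger parallel gripper is mounted at the origin on the work surface. World frame = base frame: x ahead of the robot, y to its left, z up, the work surface at z = 0. Lengths are in m, angles in rad, forces in N, time in s.
With the tool pointing down it reaches from about 0.35 to 0.975 m from the base axis. Payload 4.9 kg.
Tool frame: the origin (TCP) lies midway between the tips of the shut fingers; the grasp point (between the pads) lies 19 mm behind it; z points along the fingers, y is the line along which they close (so a half turn about z gives the same grasp; the last joint's range is limited). The gripper opens to 85 mm and grips with 20 to 120 N. Pads are 22 mm wide; open, the fingers measure 114 mm over their backs; the gripper's body (76 mm by 85 mm) begins 54 mm behind the grasp point. The pads swing forward as they close: fully open they stand 13 mm farther back than shut.
Start: joints at [1.19, 0.053, 1.613, -0, 1.476, -0.119], TCP at [0.162, 0.604, 0.231] pointing down, gripper open.
Joint ranges: [-3.01, 3.01], [-1.01, 2.22], [0.06, 2.58], [-1.02, 4.17], [0.09, 2.62], [-3.14, 3.14]. Speed limits (rad/s): [2.57, 2.57, 3.14, 3.14, 3.14, 3.14].

### API

Orientations are given as a rotation vector (axis times angle).
In Python, from station import ctrl gives the robot as it stands. The module is installed in compiled form; this text tells all that it offers.
- The arm moves only by the shell command python3 -m handwheel 'ROWS' [OPENING] [FORCE]. ROWS is JSON, a list of rows, each a list of 2 entries, a list of its own where there are three numbers: the shift along the tool's x, y, z in cm, then the turn, a rotation vector about the tool's x, y, z in rad. In form: [[[tx, ty, tz], [ax, ay, az]], ...]. A call has 1 to 5 rows; each row is the pose to reach, as a shift and turn from the pose commanded when the call began, along the tool's axes at that moment; what a row does not reach only later rows make up. A row lasts 1/8 s, in which the tool goes at most 62.5 mm and 10.7 degrees, less where a joint would pass 70% of its speed; a pose out of reach is approached as far as the arm can. A call with a gripper value outside its range is refused whole. OPENING is the gripper's target within -1 to 1 (shut at 1, half-way at 0, fully open at -1), set as the call begins (- or left out, the last holds). The fingers move at their own pace and stop on an object; FORCE is the grip in N (left out, the last holds). Time passes only in rows, so rows that repeat a pose let the fingers close. It gives the time, the measured TCP pose, the force, the opening and the grip force at its end, in the units of the state.
- ctrl.get_obs(): the state, without advancing time (a new reading comes with each control period).
- ctrl.get_image(name): name is "scene" or "top" or "wrist"; returns the picture (420x560x3 uint8, blue, green, red); there is no depth.
- ctrl.calibration(name): a dict with "fx", "fy", "cx", "cy" (pixels), "R" (3x3) and "t" (3): a world point X has camera coordinates R X + t. Camera axes: x right, y down, z forward; pixel columns grow to the right and rows downward; lengths in m; the calibration is good to about 2 mm. A picture is of the moment at which its call begins: read the wrist's pose just before it. calibration takes no time and is no camera call; for the wrist camera it gives the pose at the moment of the call.
- ctrl.finish_job(): hands the job in; it is judged then, once.
Trained networks look in the newest picture that a camera, given by its name, has taken for a name from the list of things; names that differ only in an ending like _2 or _b are one class to them, and where a whole thing is asked for, a point or a joint stands for the part that bears it (a point fixed in the world has none). Each returns a list of dicts, best first, with "score" (0 to 1); they miss things now and then, are a little off and sometimes report something else, mostly with a low value. They report only what shows in the picture. A call takes as long as a camera call.
- ctrl.look_for(camera, query): "position" ([column, row] in pixels, amid what is visible of it).
- ctrl.landmark_of(camera, query): "position" ([column, row] in pixels: a listed point, or the origin of a listed thing).
The state is a dict: "t": time; "q": joint angles; "dq": joint speeds; "effort": joint torques, N m; "tool_pos": TCP position; "tool_rot": TCP orientation; "contact_force": force on the tool from outside, world axes, zero at the start; "wrist_torque": the same for the moment, N m; "opening": finger opening in m; "grip_force": force on a finger pad.
Only numpy, scipy, OpenCV 4.12 (cv2) and the standard library are available. Lean on these libraries where they do the work, as an engineer would, in place of code of your own. Each camera call takes 0.05 s, during which the arm holds its last target. There are 200 camera calls.

### The job

The microscope's lamp controller, the white box with the orange cover, needs a reset. Slide its orange dust cover fully aside, press the red button under it all the way down without ramming it and hold it down for about two seconds, then let it up and slide the cover fully home again. Leave the box with the blue cover and the other things on the table as they are.

Things in the scene. Friction and masses are not known exactly. Their poses are not given: they have to be found in the camera images.
- lamp_unit: Lamp controller: white box fixed to the table, 150 (x) x 210 (y) x 55 mm high, orange cover on top, yaw within 0.4 rad. Origin: centre of its underside, z up; knob on its -x face. In its top (z 55 mm) is a well 64 x 64 mm, 22 mm deep, centred at x 0, y -50 mm, with the button in it. Rails along y at x +-53 mm stand 10 mm proud of the top.
- lamp_cover (a joint): slide of the orange dust cover along its unit's +y: 0 = fully home over the well, 0.09 m = fully aside, well quite clear (end stops at both). It stays where it is left; moving it takes about 2 N.
- lamp_rib (a point): middle of the top edge of the upright grip rib on the orange cover: the rib is 60 mm long (unit's x), 12 mm thick (unit's y), stands 30 mm above the cover plate, and its top is 92 mm above the table. The plate is 94 (x) x 80 (y) x 5 mm, its top 62 mm above the table, with the rib over its centre. Moves with the cover.
- lamp_button (a joint): travel of the red push button under the orange cover: 0 = up, 0.008 m = fully down; springs back; about 2 N to start it, 6 N to bring it fully down.
- lamp_button_top (a point): centre of the top of the round red button (40 mm diameter) under the orange cover; 53 mm above the table when up, that is 2 mm below the rim of its well. Moves with the button.
- camera_unit: Camera controller, its twin, leave alone: white box fixed to the table, 150 (x) x 210 (y) x 55 mm high, blue cover on top, yaw within 0.4 rad. Origin: centre of its underside, z up; knob on its -x face. In its top (z 55 mm) is a well 64 x 64 mm, 22 mm deep, centred at x 0, y -50 mm, with the button in it. Rails along y at x +-53 mm stand 10 mm proud of the top.
- camera_cover (a joint): slide of the blue dust cover along its unit's +y: 0 = fully home over the well, 0.09 m = fully aside, well quite clear (end stops at both). It stays where it is left; moving it takes about 2 N.
- camera_rib (a point): middle of the top edge of the upright grip rib on the blue cover: the rib is 60 mm long (unit's x), 12 mm thick (unit's y), stands 30 mm above the cover plate, and its top is 92 mm above the table. The plate is 94 (x) x 80 (y) x 5 mm, its top 62 mm above the table, with the rib over its centre. Moves with the cover.
- camera_button (a joint): travel of the red push button under the blue cover: 0 = up, 0.008 m = fully down; springs back; about 2 N to start it, 6 N to bring it fully down.
- camera_button_top (a point): centre of the top of the round red button (40 mm diameter) under the blue cover; 53 mm above the table when up, that is 2 mm below the rim of its well. Moves with the button.
- brush: wooden dusting brush, 150 mm long, 20 mm thick, lying along x on the table between the two units; origin under its middle. Leave alone.
- jar: closed amber specimen jar, 48 mm diameter, 75 mm tall, standing between the robot and the units; origin at its underside. Leave alone.
- slab: hexagonal stone slab with a fossil, about 140 mm across, 18 mm thick, lying on a 3 mm black round mat beyond the units; origin at the centre of its underside. Leave alone.
- magnifier: black hand magnifier, 92 mm lens ring with an 85 mm handle, lying on the table at the right; origin under the lens centre. Leave alone.
- setsquare: green plastic set square, 200 x 120 mm, 4 mm thick, lying flat beyond the units on the right; origin at the middle of its long straight side. Leave alone.

How it is judged:
On the way, in this order (a step that is already met when the one before it is completed fails the run):
1. the orange cover is slid aside, at least 60 of its 90 mm (value of joint lamp_cover above 0.06 m), for 0.2 s.
2. the red button under it is held down, at least 5 of its 8 mm, for 1.2 s (value of joint lamp_button above 0.005 m), for 1.2 s.
At the end, for the whole second after the job is handed in: The orange cover is home (within 4 mm of its stop) and still, and the red button under it is up (within 2 mm) (value of joint lamp_cover below 0.004 m and value of joint lamp_button below 0.002 m and velocity of joint lamp_cover between -0.01 and 0.01 m/s); the robot touches nothing.
It fails at once if the lamp button is rammed (over 45 N) (contact force between anything else and lamp_button above 45 N).
It fails at once if the camera controller's blue cover is moved by more than 10 mm (distance of camera_rib from where it was at the start of the episode above 0.01 m).
It fails at once if the camera controller's button is pressed (value of joint camera_button above 0.003 m).
It fails at once if the brush, jar, slab, magnifier or set square is moved by more than 25 mm (distance of any of brush, jar, slab, magnifier, setsquare from where it was at the start of the episode above 0.025 m).
It also fails if it takes over 61 s, if anything falls off the work surface, if the arm or the gripper's body presses on something with over 40 N, if the wrist force passes 120 N, or if a joint passes its speed limit or range.

## Working session

There is one attempt and no reset: what is moved stays moved. The work goes in short steps, Python scripts to look and compute and a shell command to move; the robot and the scene stay as the last step left them, time stands still between calls to the robot, and variables do not carry over. Pictures are saved under pics/ and viewed, at most 10 in all, crops included, and the job is handed in when it is done.

```bash
mkdir -p pics; cat > h.py <<'E'
import numpy as np, cv2
from scipy.spatial.transform import Rotation as R
from station import ctrl
def ray(cam,px,z,c=None):
    c=c or ctrl.calibration(cam); Rm=np.array(c["R"]); t=np.array(c["t"])
    d=Rm.T@np.array([(px[0]-c["cx"])/c["fx"],(px[1]-c["cy"])/c["fy"],1]); o=-Rm.T@t
    return o+d*(z-o[2])/d[2]
def proj(cam,X):
    c=ctrl.calibration(cam); p=np.array(c["R"])@X+np.array(c["t"]); return [c["fx"]*p[0]/p[2]+c["cx"],c["fy"]*p[1]/p[2]+c["cy"]]
def totool(target):
    o=ctrl.get_obs(); Rt=R.from_rotvec(o["tool_rot"]); return Rt.inv().apply(np.array(target)-o["tool_pos"])*100
E
python3 - <<'E'
from h import *
np.set_printoptions(precision=4,suppress=True)
ims=[]
for cam in ["top","scene"]:
    cv2.imwrite(f"pics/{cam}1.png",ctrl.get_image(cam))
    for q,z in [("lamp_rib",.092),("lamp_unit",0),("camera_rib",.092),("camera_unit",0),("jar",0),("brush",0)]:
        for d in ctrl.landmark_of(cam,q)[:2]: print(cam,q,round(d["score"],2),np.round(d["position"],1),ray(cam,d["position"],z))
o=ctrl.get_obs();print(o)
E
```

```text
top lamp_rib 0.8 [313.5 208.8] [ 0.5814 -0.2243  0.092 ]
top lamp_unit 0.92 [295.3 216.2] [ 0.5715 -0.1808  0.    ]
top camera_rib 0.74 [172.6 216.8] [0.5634 0.134  0.092 ]
top camera_unit 0.95 [164.8 220.7] [0.5615 0.1777 0.    ]
top camera_unit 0.53 [175.  218.6] [0.5671 0.1499 0.    ]
top jar 0.77 [225.6 285. ] [0.3859 0.0098 0.    ]
top brush 0.94 [228.  240.8] [0.5052 0.0041 0.    ]
top brush 0.27 [396.7 247.2] [ 0.4842 -0.4583  0.    ]
scene lamp_rib 0.87 [252.7 200.2] [ 0.5886 -0.2288  0.092 ]
scene lamp_unit 0.97 [272.9 226. ] [ 0.5754 -0.1824  0.    ]
scene camera_rib 0.73 [401.5 243.2] [0.5645 0.1349 0.092 ]
scene camera_unit 0.91 [413.3 270.2] [0.5562 0.1812 0.    ]
scene jar 0.95 [367.3 198.8] [0.3788 0.0125 0.    ]
scene jar 0.6 [413.4 268.9] [ 0.5525  0.1806 -0.    ]
scene brush 0.56 [346.4 228.4] [ 0.5023 -0.0054  0.    ]
{'t': 0.7, 'q': array([ 1.19  ,  0.0527,  1.6128,  0.    ,  1.476 , -0.119 ]), 'dq': array([-0.0012,  0.0015, -0.0008,  0.0011,  0.0006,  0.0011]), 'effort': array([ -0.0003, -39.3556, -37.0366,  -0.0002,   0.0005,   0.    ]), 'tool_pos': array([0.1618, 0.6037, 0.2314]), 'tool_rot': array([0.4101, 3.1147, 0.0002]), 'contact_force': array([ 0.2031,  0.2164, -0.7473]), 'wrist_torque': array([-0.0593, -0.0091,  0.0338]), 'grip_force': 0.0, 'opening': 0.0852551457145721}
```

View pics/top1.png

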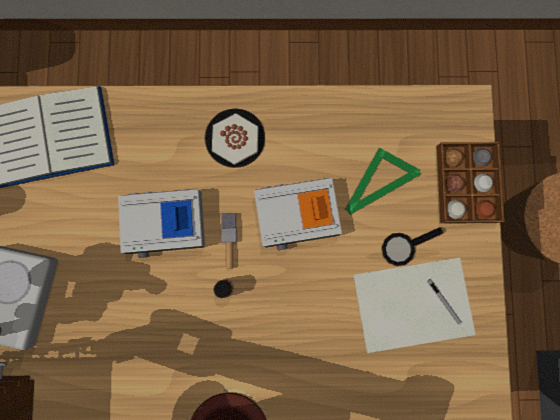

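View pics/scene1.png

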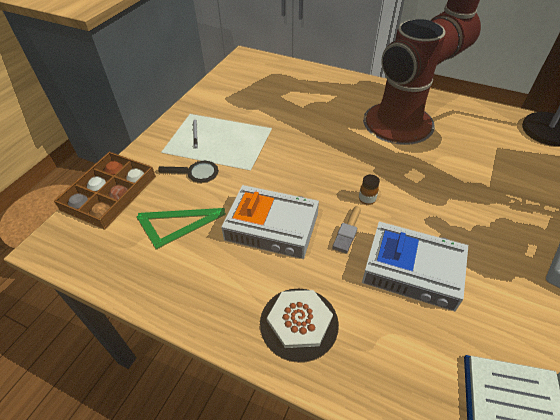

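The views agree: the lamp unit is at about (0.573, -0.182), its orange rib about 50 mm towards -y, and its yaw is about +0.1. In the top picture the orange cover is at (315,210) and the rib at (320,207). Next I'll get a closer look with the wrist camera.

```bash
python3 -c "
from h import *
print(totool([.56,-.20,.30]))
o=ctrl.get_obs();Rt=R.from_rotvec(o['tool_rot']);print((Rt.inv()*R.from_euler('z',.1)*R.from_matrix(np.diag([-1,1,-1.]))).as_rotvec())"
```

```text
[-59.27076088 -67.32419238  -6.87056524]
[ 1.03692413e-04  2.09880176e-05 -3.61824643e-01]
```

```bash
python3 -m handwheel '[[[-20,-22.5,-6.8],[0,0,-0.12]],[[-20,-22.5,-6.8],[0,0,-0.24]],[[-59.2,-67.3,-6.8],[0,0,-0.36]],[[-59.2,-67.3,-6.8],[0,0,-0.36]],[[-59.2,-67.3,-6.8],[0,0,-0.36]]]'; python3 -c "
from h import *
print(totool([.56,-.20,.30]))"
```

```text
t: 1.32
tool_pos: [0.2998, 0.3251, 0.269]
tool_rot: [-0.155, 3.137, 0.001]
contact_force: [1.2, 0.8, 0.2]
opening: 0.0857
grip_force: 0.0
[-20.70345612 -54.82498018  -3.09615895]
```

```bash
python3 -m handwheel '[[[-20.7,-54.8,-3],[0,0,0]],[[-20.7,-54.8,-3],[0,0,0]],[[-20.7,-54.8,-3],[0,0,0]],[[-20.7,-54.8,-3],[0,0,0]],[[-20.7,-54.8,-3],[0,0,0]]]'; python3 -c "
from h import *
print(totool([.56,-.20,.30]))"
```

```text
t: 1.95
tool_pos: [0.4383, 0.0451, 0.2852]
tool_rot: [-0.154, 3.136, 0.0]
contact_force: [1.0, 1.2, 0.8]
opening: 0.0855
grip_force: 0.0
[ -9.72050117 -25.57701222  -1.46834883]
```

```bash
python3 -m handwheel '[[[-9.7,-25.6,-1.5],[0,0,0]],[[-9.7,-25.6,-1.5],[0,0,0]],[[-9.7,-25.6,-1.5],[0,0,0]],[[-9.7,-25.6,-1.5],[0,0,0]],[[-9.7,-25.6,-1.5],[0,0,0]]]'; python3 - <<'E'
from h import *
np.set_printoptions(precision=4,suppress=True)
cam="wrist"; cv2.imwrite("pics/w1.png",ctrl.get_image(cam)); c=ctrl.calibration(cam)
for q,z in [("lamp_rib",.092),("lamp_unit",0)]:
    for d in ctrl.landmark_of(cam,q)[:2]: print(q,round(d["score"],2),np.round(d["position"],1),ray(cam,d["position"],z))
print(ctrl.get_obs()["tool_pos"], -np.array(c["R"]).T@c["t"])
E
```

```text
t: 2.58
tool_pos: [0.56, -0.2013, 0.2993]
tool_rot: [0.15, -3.138, 0.0]
contact_force: [0.3, 0.5, -1.0]
opening: 0.0858
grip_force: 0.0
lamp_rib 0.64 [248.2 198. ] [ 0.586  -0.2279  0.092 ]
lamp_unit 0.66 [289.3 174. ] [ 0.5751 -0.1809  0.    ]
[ 0.5594 -0.199   0.2992] [ 0.4839 -0.209   0.4425]
```

View pics/w1.png

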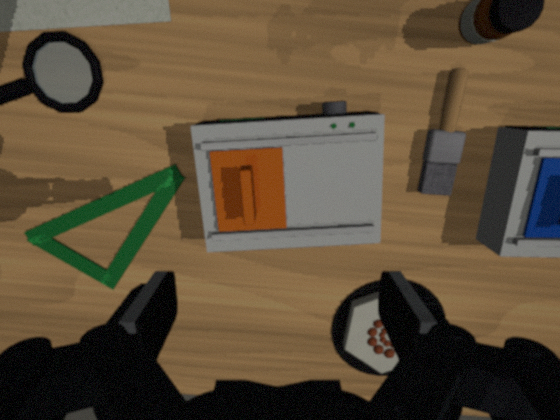

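The wrist view shows the orange cover at (250,190), its rib around (247,197), and the box top's corners near (192,125), (384,116), (382,242) and (206,251). I'll fit the pose from those corners.

```bash
python3 - <<'E'
from h import *
from scipy.optimize import least_squares
np.set_printoptions(precision=4,suppress=True)
im=cv2.imread("pics/w1.png"); hsv=cv2.cvtColor(im,cv2.COLOR_BGR2HSV)
m=((hsv[...,0]>6)&(hsv[...,0]<16)&(hsv[...,1]>215)).astype(np.uint8); m[:, :195]=0;m[:,300:]=0
n,l,st,ce=cv2.connectedComponentsWithStats(m); k=1+np.argmax(st[1:,4]); print(st[k])
cnt=max(cv2.findContours((l==k).astype(np.uint8),0,1)[0],key=cv2.contourArea)
q=cv2.approxPolyDP(cv2.convexHull(cnt),6,True)[:,0]; print(q.tolist())
P=np.array([ray("wrist",p,.062)[:2] for p in q]); print("plate",P, P.mean(0), np.linalg.norm(P-np.roll(P,1,0),axis=1))
U=np.array([ray("wrist",p,.055)[:2] for p in [(192,125),(384,116),(382,242),(206,251)]]); print("box",U,U.mean(0),np.linalg.norm(U-np.roll(U,1,0),axis=1))
# fit pose to box corners
L=np.array([[-.075,-.105],[-.075,.105],[.075,.105],[.075,-.105]])
f=lambda v:(L@np.array([[np.cos(v[2]),np.sin(v[2])],[-np.sin(v[2]),np.cos(v[2])]])+v[:2]-U).ravel()
s=least_squares(f,[.57,-.18,.1]); print("box pose",s.x,"res",s.fun)
x,y,a=s.x; print("rib pred",x+.05*np.sin(a),y-.05*np.cos(a))
print("tool yaw",R.from_rotvec(ctrl.get_obs()["tool_rot"]).as_matrix()[:,1])
E
```

```text
[ 211  149   74   82 3030]
[[280, 149], [284, 225], [222, 230], [211, 154]]
plate [[ 0.5356 -0.1974]
 [ 0.623  -0.184 ]
 [ 0.6362 -0.2557]
 [ 0.5484 -0.272 ]] [ 0.5858 -0.2273] [0.0757 0.0884 0.0728 0.0893]
box [[ 0.52   -0.295 ]
 [ 0.4904 -0.0891]
 [ 0.6359 -0.0637]
 [ 0.6683 -0.2746]] [ 0.5786 -0.1806] [0.1496 0.2081 0.1476 0.2134]
box pose [ 0.5786 -0.1806  0.1501] res [ 0.0002 -0.0006 -0.0017  0.0011  0.0012 -0.0019  0.0003  0.0014]
rib pred 0.5861255424036351 -0.2300368953588195
tool yaw [-0.0964  0.9953  0.0008]
```

Box pose: (0.5786, -0.1806), yaw 0.150. The plate centre, the rib landmark and the box prediction agree within 2 mm, so the rib is at (0.586, -0.228).

```bash
python3 -c "
from h import *
print(totool([.586,-.2285,.13]))"
```

```text
[-2.37654821 -3.20584616 16.91630547]
```

```bash
python3 -m handwheel '[[[-2.4,-3.2,5],[0,0,-0.053]],[[-2.4,-3.2,10],[0,0,-0.053]],[[-2.4,-3.2,14],[0,0,-0.053]],[[-2.4,-3.2,16.9],[0,0,-0.053]],[[-2.4,-3.2,16.9],[0,0,-0.053]]]'; python3 -c "
from h import *
print(totool([.586,-.2285,.07]))
print(R.from_rotvec(ctrl.get_obs()['tool_rot']).as_matrix()[:,1])"
```

```text
t: 3.35
tool_pos: [0.5843, -0.2253, 0.1276]
tool_rot: [0.239, -3.127, -0.006]
contact_force: [0.1, -0.0, 0.1]
opening: 0.0855
grip_force: 0.0
[-0.15265441 -0.36281629  5.75922841]
[-0.15193017  0.98838332  0.0039534 ]
```

```bash
python3 -m handwheel '[[[0,0,2.5],[0,0,0]],[[0,0,4.5],[0,0,0]],[[0,0,5.8],[0,0,0]],[[0,0,5.8],[0,0,0]],[[0,0,5.8],[0,0,0]]]'; python3 - <<'E'
from h import *
print(totool([.586,-.2285,.07]))
cv2.imwrite("pics/w2.png",ctrl.get_image("wrist"))
E
```

```text
t: 3.98
tool_pos: [0.5869, -0.2279, 0.0735]
tool_rot: [-0.237, 3.131, -0.001]
contact_force: [0.5, 0.0, 0.3]
opening: 0.0854
grip_force: 0.0
[ 0.10125852 -0.04212398  0.3521975 ]
```

View pics/w2.png

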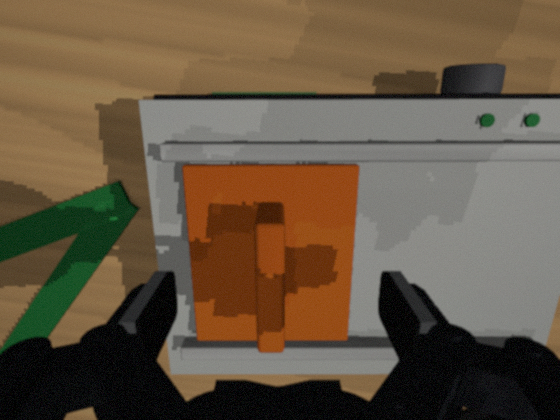

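The rib at (270,310) sits between the fingers (165 and 393) and is aligned with them, so I'll close.

```bash
python3 -m handwheel '[[[0,0,0.2],[0,0,0]],[[0,0,0.2],[0,0,0]],[[0,0,0.2],[0,0,0]],[[0,0,0.2],[0,0,0]],[[0,0,0.2],[0,0,0]]]' 1 30; python3 -m handwheel '[[[0,0,0],[0,0,0]],[[0,0,0],[0,0,0]],[[0,0,0],[0,0,0]],[[0,0,0],[0,0,0]]]'
```

```text
t: 4.65
tool_pos: [0.5865, -0.228, 0.0709]
tool_rot: [-0.238, 3.132, -0.001]
contact_force: [-1.1, -0.5, 1.5]
opening: 0.0115
grip_force: 32.9
t: 5.15
tool_pos: [0.5865, -0.2278, 0.0709]
tool_rot: [-0.237, 3.132, -0.001]
contact_force: [-1.0, -2.3, 3.1]
opening: 0.0113
grip_force: 33.1
```

```bash
python3 -m handwheel '[[[0,1.5,0],[0,0,0]],[[0,3,0],[0,0,0]],[[0,4.5,0],[0,0,0]],[[0,6,0],[0,0,0]],[[0,7,0],[0,0,0]]]';python3 -m handwheel '[[[0,1,0],[0,0,0]],[[0,1.7,0],[0,0,0]],[[0,2,0],[0,0,0]],[[0,2,0],[0,0,0]],[[0,2,0],[0,0,0]]]'
```

```text
t: 5.78
tool_pos: [0.5755, -0.1572, 0.0708]
tool_rot: [0.239, -3.132, -0.0]
contact_force: [-3.4, -2.4, 4.8]
opening: 0.011
grip_force: 33.5
t: 6.4
tool_pos: [0.5737, -0.1451, 0.0709]
tool_rot: [-0.237, 3.13, -0.022]
contact_force: [1.4, -24.0, -4.2]
opening: 0.0115
grip_force: 32.6
```

```bash
python3 - <<'E'
from h import *
cv2.imwrite("pics/w3.png",ctrl.get_image("wrist"))
o=ctrl.get_obs();print(o["tool_pos"],o["contact_force"],o["opening"])
print(ctrl.landmark_of("wrist","lamp_rib")[:1],ctrl.landmark_of("wrist","lamp_button_top")[:1])
for d in ctrl.landmark_of("wrist","lamp_button_top")[:1]: print(ray("wrist",d["position"],.053))
E
```

```text
[ 0.57369764 -0.14506474  0.07090692] [  0.96717288 -24.37326744  -3.52963991] 0.011306034651889084
[{'position': [277.4, 298.9], 'score': 0.82}] [{'position': [97.9, 259.3], 'score': 0.55}]
[ 0.59006438 -0.23547934  0.053     ]
```

View pics/w3.png

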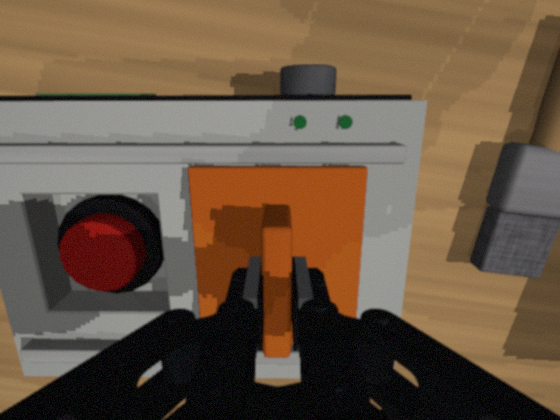

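The cover is fully aside: the gap from the plate's right edge (364) to the box end (415) is the expected 25 mm. The red button shows clear in the well at (105,250). The landmark puts the button at (0.590, -0.2355), and my prediction corrected for where the cover stopped gives (0.587, -0.233). I'll relax the arm, release the rib and rise.

```bash
python3 -m handwheel '[[[0,-0.5,0],[0,0,0]],[[0,-0.5,0],[0,0,0]]]' && python3 -m handwheel '[[[0,0,0],[0,0,0]],[[0,0,0],[0,0,0]],[[0,0,0],[0,0,0]],[[0,0,0],[0,0,0]],[[0,0,0],[0,0,0]]]' -1; python3 -m handwheel '[[[0,0,-1],[0,0,0]],[[0,0,-3],[0,0,0]],[[0,0,-5],[0,0,0]],[[0,0,-7],[0,0,0]],[[0,0,-7],[0,0,0]]]'; python3 -c "
from h import *
print(totool([.588,-.2335,.14]))
cv2.imwrite('pics/w4.png',ctrl.get_image('wrist'))
for d in ctrl.landmark_of('wrist','lamp_button_top')[:2]: print(d,ray('wrist',d['position'],.053))
for d in ctrl.landmark_of('wrist','lamp_rib')[:2]: print(d,ray('wrist',d['position'],.092))
"
```

```text
t: 6.85
tool_pos: [0.5737, -0.1453, 0.0709]
tool_rot: [-0.237, 3.132, -0.005]
contact_force: [-0.4, -9.4, 2.8]
opening: 0.0113
grip_force: 33.5
t: 7.48
tool_pos: [0.5736, -0.1435, 0.0706]
tool_rot: [-0.237, 3.133, 0.0]
contact_force: [0.2, 0.6, 0.2]
opening: 0.0853
grip_force: 0.0
t: 8.1
tool_pos: [0.5753, -0.1443, 0.1441]
tool_rot: [-0.237, 3.127, -0.004]
contact_force: [0.5, -0.3, 0.4]
opening: 0.0854
grip_force: 0.0
[ 0.08932863 -9.00954812  0.43273866]
{'position': [144.7, 209.5], 'score': 0.61} [ 0.58531597 -0.23485577  0.053     ]
{'position': [274.9, 229.3], 'score': 0.87} [ 0.57034807 -0.14459178  0.092     ]
```

```bash
python3 -m handwheel '[[[0.1,-3,0],[0,0,0]],[[0.1,-6,0],[0,0,0]],[[0.1,-9.1,0],[0,0,0]],[[0.1,-9.1,0],[0,0,0]],[[0.1,-9.1,0],[0,0,0]]]' 1; python3 -m handwheel '[[[0,0,2],[0,0,0]],[[0,0,4],[0,0,0]],[[0,0,6],[0,0,0]],[[0,0,7],[0,0,0]],[[0,0,7],[0,0,0]]]'; python3 -c "
from h import *
print(totool([.586,-.234,.0445]))"
```

```text
t: 8.88
tool_pos: [0.5857, -0.2331, 0.1394]
tool_rot: [0.237, -3.131, -0.002]
contact_force: [1.1, 0.2, 0.8]
opening: 0.0001
grip_force: 0.0
t: 9.5
tool_pos: [0.5855, -0.2333, 0.069]
tool_rot: [0.237, -3.13, -0.002]
contact_force: [-0.3, -0.4, -0.1]
opening: 0.0
grip_force: 0.0
[-0.04133428 -0.08244364  2.4519531 ]
```

```bash
python3 -m handwheel '[[[0,0,0.7],[0,0,0]],[[0,0,1.2],[0,0,0]],[[0,0,1.5],[0,0,0]],[[0,0,1.8],[0,0,0]],[[0,0,1.8],[0,0,0]]]'; python3 -m handwheel '[[[0,0,0.2],[0,0,0]],[[0,0,0.3],[0,0,0]],[[0,0,0.4],[0,0,0]],[[0,0,0.5],[0,0,0]],[[0,0,0.5],[0,0,0]]]'
```

```text
t: 10.12
tool_pos: [0.5864, -0.2339, 0.0531]
tool_rot: [-0.237, 3.132, -0.0]
contact_force: [-2.6, 0.1, 3.9]
opening: 0.0001
grip_force: 1.8
t: 10.75
tool_pos: [0.5866, -0.2339, 0.049]
tool_rot: [-0.237, 3.133, -0.0]
contact_force: [-4.3, 1.8, 9.8]
opening: 0.0002
grip_force: 4.9
```

```bash
python3 -m handwheel '[[[0,0,0.1],[0,0,0]],[[0,0,0.2],[0,0,0]],[[0,0,0.3],[0,0,0]],[[0,0,0.3],[0,0,0]],[[0,0,0.3],[0,0,0]]]'; python3 - <<'E'
from h import *
cv2.imwrite("pics/w5.png",ctrl.get_image("wrist"))
E
```

```text
t: 11.38
tool_pos: [0.5867, -0.234, 0.0488]
tool_rot: [0.238, -3.132, 0.0]
contact_force: [-12.1, 5.2, 22.5]
opening: 0.0003
grip_force: 11.4
```

View pics/w5.png

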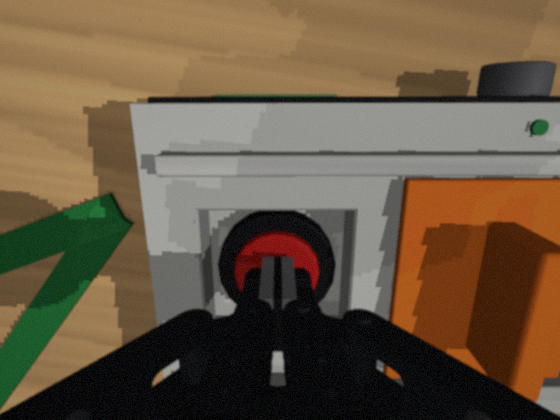

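The fingers rest on the red disc (235–320, top edge at row 232) inside the well, and at 22 N the arm no longer moves. I'll check the disc's apparent depth to confirm the button is fully down.

```bash
python3 - <<'E'
from h import *
im=cv2.imread("pics/w5.png").astype(int)
m=(im[...,2]>90)&(im[...,1]<50)&(im[...,0]<50)
r,c=np.nonzero(m[225:330,215:345]); r+=225;c+=215
print("red box",c.min(),c.max(),r.min(), "row widths",[(k,c[r==k].min(),c[r==k].max()) for k in (240,250,260,268,275)if (r==k).any()])
k=np.array([[c[r==q].min(),q] for q in range(240,280,4)]+[[c[r==q].max(),q] for q in range(240,280,4)]+[[q,r[c==q].min()] for q in range(255,300,5)],float)
for z in (.053,.049,.045,.041):
    P=np.array([ray("wrist",p,z)[:2] for p in k]); A=np.c_[2*P,np.ones(len(P))]
    s,res,_,_=np.linalg.lstsq(A,(P**2).sum(1),rcond=None); print(z,"centre",s[:2],"diam",2*np.sqrt(s[2]+s[0]**2+s[1]**2),res)
E
```

```text
red box 236 318 233 row widths [(240, np.int64(254), np.int64(301)), (250, np.int64(243), np.int64(311)), (260, np.int64(293), np.int64(316)), (268, np.int64(236), np.int64(318)), (275, np.int64(236), np.int64(318))]
0.053 centre [ 0.58333879 -0.23388117] diam 0.03525048820146722 [6.58143806e-08]
0.049 centre [ 0.58542595 -0.2335624 ] diam 0.0362637803365913 [7.37144374e-08]
0.045 centre [ 0.58751311 -0.23324362] diam 0.03727707247172779 [8.23052324e-08]
0.041 centre [ 0.58960027 -0.23292484] diam 0.03829036460683511 [9.16259015e-08]
```

The disc looks at least as far away as a fully depressed button would, so it's down. I'll hold it about 1.4 s longer, easing the force a little, then let it up gently.

```bash
python3 -m handwheel '[[[0,0,-0.1],[0,0,0]],[[0,0,-0.1],[0,0,0]],[[0,0,-0.1],[0,0,0]],[[0,0,-0.1],[0,0,0]],[[0,0,-0.1],[0,0,0]]]'; python3 -m handwheel '[[[0,0,0],[0,0,0]],[[0,0,0],[0,0,0]],[[0,0,0],[0,0,0]],[[0,0,0],[0,0,0]],[[0,0,0],[0,0,0]]]';  python3 -m handwheel '[[[0,0,-0.5],[0,0,0]],[[0,0,-1.2],[0,0,0]],[[0,0,-3],[0,0,0]],[[0,0,-6],[0,0,0]],[[0,0,-9],[0,0,0]]]'; python3 -c "
from h import *
print(totool([.5736,-.1440,.145]))"
```

```text
t: 12.05
tool_pos: [0.5867, -0.234, 0.0488]
tool_rot: [0.238, -3.132, 0.0]
contact_force: [-8.7, 3.3, 18.4]
opening: -0.0005
grip_force: 9.2
t: 12.68
tool_pos: [0.5866, -0.234, 0.0488]
tool_rot: [0.238, -3.132, 0.0]
contact_force: [-8.2, 3.5, 18.9]
opening: -0.0001
grip_force: 9.2
t: 13.3
tool_pos: [0.5862, -0.2336, 0.1366]
tool_rot: [0.237, -3.132, -0.0]
contact_force: [0.5, 0.3, -0.2]
opening: 0.0001
grip_force: 0.0
[-0.10711629  9.05105496 -0.84026628]
```

```bash
python3 -m handwheel '[[[0,3,0],[0,0,0]],[[0,6,0],[0,0,0]],[[-0.1,9,0],[0,0,0]],[[-0.1,9,0],[0,0,0]],[[-0.1,9,0],[0,0,0]]]' -1; python3 -c "
from h import *
print(totool([.5736,-.1440,.0705]))
for d in ctrl.landmark_of('wrist','lamp_rib')[:2]: print(d)
cv2.imwrite('pics/w6.png',ctrl.get_image('wrist'))
for d in ctrl.landmark_of('wrist','lamp_rib')[:2]: print(d,ray('wrist',d['position'],.092))"
```

```text
t: 13.92
tool_pos: [0.574, -0.1451, 0.136]
tool_rot: [-0.237, 3.132, -0.001]
contact_force: [-0.0, -1.0, 0.3]
opening: 0.0848
grip_force: 0.0
[0.02255438 0.1191109  6.54983635]
{'position': [541.0, 334.8], 'score': 0.79}
{'position': [277.5, 232.6], 'score': 0.73} [ 0.57134486 -0.14512619  0.092     ]
```

View pics/w6.png

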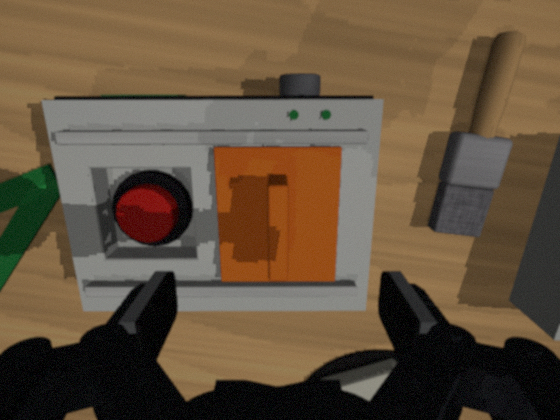

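The button is up at (147,215) and the rib at (278,230) is centred between the fingers, so I'll go down, grip and slide the cover home.

```bash
python3 -m handwheel '[[[0,0,2.5],[0,0,0]],[[0,0,5],[0,0,0]],[[0,0,6.5],[0,0,0]],[[0,0,6.5],[0,0,0]],[[0,0,6.5],[0,0,0]]]'; python3 -m handwheel '[[[0,0,0],[0,0,0]],[[0,0,0],[0,0,0]],[[0,0,0],[0,0,0]],[[0,0,0],[0,0,0]],[[0,0,0],[0,0,0]]]' 1 30;python3 -m handwheel '[[[0,0,0],[0,0,0]],[[0,0,0],[0,0,0]],[[0,0,0],[0,0,0]]]'
```

```text
t: 14.7
tool_pos: [0.5745, -0.1451, 0.0717]
tool_rot: [-0.237, 3.131, -0.001]
contact_force: [-0.3, 0.1, 0.2]
opening: 0.0854
grip_force: 0.0
t: 15.32
tool_pos: [0.5739, -0.1453, 0.0709]
tool_rot: [-0.237, 3.132, -0.002]
contact_force: [-0.7, -3.4, -0.0]
opening: 0.0111
grip_force: 33.6
t: 15.7
tool_pos: [0.5739, -0.1453, 0.0709]
tool_rot: [-0.237, 3.132, -0.002]
contact_force: [0.4, -5.2, 1.2]
opening: 0.0114
grip_force: 33.7
```

```bash
python3 -m handwheel '[[[0,-1.5,0],[0,0,0]],[[0,-3,0],[0,0,0]],[[0,-4.5,0],[0,0,0]],[[0,-6,0],[0,0,0]],[[0,-7.5,0],[0,0,0]]]';python3 -m handwheel '[[[0,-0.8,0],[0,0,0]],[[0,-1.4,0],[0,0,0]],[[0,-1.8,0],[0,0,0]],[[0,-2,0],[0,0,0]],[[0,-2,0],[0,0,0]]]'
```

```text
t: 16.32
tool_pos: [0.5854, -0.2199, 0.0709]
tool_rot: [-0.237, 3.132, 0.001]
contact_force: [-1.6, 2.1, 4.3]
opening: 0.0112
grip_force: 34.3
t: 16.95
tool_pos: [0.5877, -0.2345, 0.0708]
tool_rot: [0.238, -3.131, -0.013]
contact_force: [-4.5, 14.5, 11.0]
opening: 0.0112
grip_force: 35.2
```

It moved 90 mm and stopped with 14 N against the end stop. I'll relax, release and rise, then check.

```bash
python3 -m handwheel '[[[0,0.2,0],[0,0,0]],[[0,0.2,0],[0,0,0]]]' && python3 -m handwheel '[[[0,0,0],[0,0,0]],[[0,0,0],[0,0,0]],[[0,0,0],[0,0,0]],[[0,0,0],[0,0,0]],[[0,0,0],[0,0,0]]]' -1; python3 -m handwheel '[[[0,0,-1],[0,0,0]],[[0,0,-3],[0,0,0]],[[0,0,-6],[0,0,0]],[[0,0,-9],[0,0,0]],[[0,0,-12],[0,0,0]]]';python3 -m handwheel '[[[0,0,-4],[0,0,0]],[[0,0,-6],[0,0,0]],[[0,0,-6],[0,0,0]],[[0,0,-6],[0,0,0]]]'; python3 - <<'E'
from h import *
cv2.imwrite("pics/w7.png",ctrl.get_image("wrist"))
for d in ctrl.landmark_of('wrist','lamp_rib')[:1]: print(d,ray('wrist',d['position'],.092))
E
```

```text
t: 17.2
tool_pos: [0.5877, -0.2344, 0.0709]
tool_rot: [0.238, -3.132, -0.006]
contact_force: [-2.3, 7.9, 8.1]
opening: 0.011
grip_force: 34.7
t: 17.82
tool_pos: [0.5877, -0.2367, 0.0706]
tool_rot: [0.237, -3.133, 0.0]
contact_force: [-0.8, -0.1, 0.5]
opening: 0.0855
grip_force: 0.0
t: 18.45
tool_pos: [0.5882, -0.2368, 0.1938]
tool_rot: [-0.237, 3.13, -0.002]
contact_force: [0.3, -0.3, -0.3]
opening: 0.0852
grip_force: 0.0
t: 18.95
tool_pos: [0.5871, -0.2362, 0.2489]
tool_rot: [0.237, -3.13, -0.002]
contact_force: [-0.6, 0.5, -0.5]
opening: 0.0858
grip_force: 0.0
{'position': [278.4, 193.6], 'score': 0.57} [ 0.59088356 -0.23339521  0.092     ]
```

View pics/w7.png

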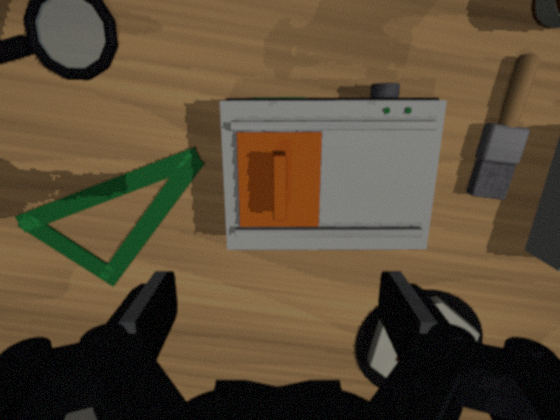

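The cover (237–321) is home: its gap to the box's left edge (223) is the expected 15 mm or so. The set square, brush and magnifier look unmoved.

```bash
python3 -c "
from station import ctrl
print(ctrl.finish_job())"
```

```text
the job is handed in; nothing more can be done
None
```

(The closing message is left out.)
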